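# Set up the reverse-order second weighing

## Task

The first weighing is done; the second runs in reverse order to cancel the scale's drift. Move all four samples from the grey rack to the green rack in reverse order: the sample that stands leftmost on the grey rack (as the robot sees it) goes on the rightmost pad of the green rack, and so on along the row. Keep the samples upright and leave each one standing in the middle of its pad.

Things in the scene. Friction and masses are not known exactly. Their poses are not given: they have to be found in the camera images.
- rack_grey: fixed flat dark grey rack plate, 72 (x) x 236 (y) x 12 mm. Origin: centre of its underside, on the table; x away from the robot, y to its left (turned up to 0.25 rad), z up. Four flush black pads, 54 mm across, on its top at x 0, y -87, -29, 29, 87 mm; no walls or sockets. Coloured tags on its front edge. The samples start here; a pen and a black roll lie behind.
- rack_green: fixed flat green rack plate, 72 (x) x 236 (y) x 12 mm. Origin: centre of its underside, on the table; x away from the robot, y to its left (turned up to 0.25 rad), z up. Four flush black pads, 54 mm across, on its top at x 0, y -87, -29, 29, 87 mm; no walls or sockets. Empty at the start; the samples go here. A calculator and a funnel stand behind.
- jar_red: loose white sample jar with a red screw cap, upright, 51 mm across, 62 mm high with its cap, about 0.1 kg. It stands on one of the four pads of the grey rack, behind the red tag. Origin: centre of its underside; z up; round, so yaw does not matter. Grasp it round the body or cap from above, fingers before and behind the row.
- jar_blue: loose white sample jar with a blue screw cap, upright, 51 mm across, 62 mm high with its cap, about 0.1 kg. It stands on one of the four pads of the grey rack, behind the blue tag. Origin: centre of its underside; z up; round, so yaw does not matter. Grasp it round the body or cap from above, fingers before and behind the row.
- vial_white: loose brown (amber) glass vial with a white cap, upright, body 27 mm across and 54 mm high, cap 21 mm across, 68 mm high in all, about 0.03 kg. It stands on one of the four pads of the grey rack, behind the white tag. Origin: centre of its underside; z up; round, so yaw does not matter. Grasp it round the body from above, fingers before and behind the row.
- vial_black: loose brown (amber) glass vial with a black cap, upright, body 27 mm across and 54 mm high, cap 21 mm across, 68 mm high in all, about 0.03 kg. It stands on one of the four pads of the grey rack, behind the black tag. Origin: centre of its underside; z up; round, so yaw does not matter. Grasp it round the body from above, fingers before and behind the row.
- tag_red: fixed red bay tag, a small clip 12 x 34 x 16 mm at the front edge of the grey rack, marking the bay where the jar with the red cap stood at the start. Origin: centre of its underside, on the table; same axes as the grey rack. It lies at x = -43 mm in the grey rack's frame and at the y of its bay. It stays where it is.
- tag_blue: fixed blue bay tag, a small clip 12 x 34 x 16 mm at the front edge of the grey rack, marking the bay where the jar with the blue cap stood at the start. Origin: centre of its underside, on the table; same axes as the grey rack. It lies at x = -43 mm in the grey rack's frame and at the y of its bay. It stays where it is.
- tag_white: fixed white bay tag, a small clip 12 x 34 x 16 mm at the front edge of the grey rack, marking the bay where the vial with the white cap stood at the start. Origin: centre of its underside, on the table; same axes as the grey rack. It lies at x = -43 mm in the grey rack's frame and at the y of its bay. It stays where it is.
- tag_black: fixed black bay tag, a small clip 12 x 34 x 16 mm at the front edge of the grey rack, marking the bay where the vial with the black cap stood at the start. Origin: centre of its underside, on the table; same axes as the grey rack. It lies at x = -43 mm in the grey rack's frame and at the y of its bay. It stays where it is.
There are look-alikes about, which are no part of the job. What is shaped like the vial_black but purple or yellow is not meant.

How it is judged (in metres and radians):
At the end, for the whole second after the job is handed in: Each of the four samples stands upright (within 0.12 rad), released and at rest, on the green rack's top, with its centre within 12 mm of its pad's centre both along and across the rack; the pad is the mirror of its tag's bay: a tag at y on the grey rack means the pad at -y on the green rack (((y of tag_red in the frame of rack_grey between -0.102 and -0.072 m and y of jar_red in the frame of rack_green between 0.075 and 0.099 m) or (y of tag_red in the frame of rack_grey between -0.044 and -0.014 m and y of jar_red in the frame of rack_green between 0.017 and 0.041 m) or (y of tag_red in the frame of rack_grey between 0.014 and 0.044 m and y of jar_red in the frame of rack_green between -0.041 and -0.017 m) or (y of tag_red in the frame of rack_grey between 0.072 and 0.102 m and y of jar_red in the frame of rack_green between -0.099 and -0.075 m)) and x of jar_red in the frame of rack_green between -0.012 and 0.012 m and z of jar_red in the frame of rack_green between 0.007 and 0.017 m and angle between each of jar_red, jar_blue, vial_white, vial_black's own z axis and vertical below 0.12 rad and linear speed of each of jar_red, jar_blue, vial_white, vial_black below 0.02 m/s and ((y of tag_blue in the frame of rack_grey between -0.102 and -0.072 m and y of jar_blue in the frame of rack_green between 0.075 and 0.099 m) or (y of tag_blue in the frame of rack_grey between -0.044 and -0.014 m and y of jar_blue in the frame of rack_green between 0.017 and 0.041 m) or (y of tag_blue in the frame of rack_grey between 0.014 and 0.044 m and y of jar_blue in the frame of rack_green between -0.041 and -0.017 m) or (y of tag_blue in the frame of rack_grey between 0.072 and 0.102 m and y of jar_blue in the frame of rack_green between -0.099 and -0.075 m)) and x of jar_blue in the frame of rack_green between -0.012 and 0.012 m and z of jar_blue in the frame of rack_green between 0.007 and 0.017 m and ((y of tag_white in the frame of rack_grey between -0.102 and -0.072 m and y of vial_white in the frame of rack_green between 0.075 and 0.099 m) or (y of tag_white in the frame of rack_grey between -0.044 and -0.014 m and y of vial_white in the frame of rack_green between 0.017 and 0.041 m) or (y of tag_white in the frame of rack_grey between 0.014 and 0.044 m and y of vial_white in the frame of rack_green between -0.041 and -0.017 m) or (y of tag_white in the frame of rack_grey between 0.072 and 0.102 m and y of vial_white in the frame of rack_green between -0.099 and -0.075 m)) and x of vial_white in the frame of rack_green between -0.012 and 0.012 m and z of vial_white in the frame of rack_green between 0.007 and 0.017 m and ((y of tag_black in the frame of rack_grey between -0.102 and -0.072 m and y of vial_black in the frame of rack_green between 0.075 and 0.099 m) or (y of tag_black in the frame of rack_grey between -0.044 and -0.014 m and y of vial_black in the frame of rack_green between 0.017 and 0.041 m) or (y of tag_black in the frame of rack_grey between 0.014 and 0.044 m and y of vial_black in the frame of rack_green between -0.041 and -0.017 m) or (y of tag_black in the frame of rack_grey between 0.072 and 0.102 m and y of vial_black in the frame of rack_green between -0.099 and -0.075 m)) and x of vial_black in the frame of rack_green between -0.012 and 0.012 m and z of vial_black in the frame of rack_green between 0.007 and 0.017 m); the robot touches nothing.
It fails at once if a sample is tipped by more than about 35 degrees (angle between any of jar_red, jar_blue, vial_white, vial_black's own z axis and vertical above 0.6 rad).
It also fails if it takes over 93 s, if anything falls off the work surface, if the arm or the gripper's body presses on something with over 40 N, if the wrist force passes 120 N, or if a joint passes its speed limit or range.

## Robot

A 7-joint arm with a two-finger parallel gripper is mounted at the origin on a cart in front of the work surface, level with it; the furniture and walls round the work are solid. World frame = base frame: x ahead of the robot, y to its left, z up, the work surface at z = 0. Lengths are in m, angles in degrees, forces in N, time in s.
With the tool pointing down it reaches from about 0.425 to 0.825 m from the base axis. Payload 3.6 kg.
Tool frame: the origin (TCP) lies at the very end of the fingers, on their centre line; the grasp point (between the pads) lies env.hold_point_z behind it (env.hold_point_z is the distance from the TCP to the grasp point, in m); z points along the fingers, y is the line along which they close (so a half turn about z gives the same grasp; the last joint's range is limited). The gripper opens to 93 mm and grips with 3 to 60 N. Pads are 15 mm wide; open, the fingers measure 128 mm over their backs; the gripper's body (75 mm by 188 mm) begins 65 mm behind the grasp point.
Start: joints at [-71.648, 35.231, -0.722, 81.555, 0.464, 63.22, -2.315], TCP at [0.221, 0.611, 0.219] pointing down, gripper open.
Joint ranges: [-178.69, 178.69], [-17.37, 117.87], [-77.05, 75.6], [15.02, 138.74], [-78.02, 258.01], [0.78, 113.62], [-162.83, 162.83]. Speed limits (degrees/s): [159.86, 159.86, 180, 180, 180, 180, 180].

## Interface

Orientations are given as a 3x3 rotation matrix whose columns are the frame's x, y, z axes.
In Python, from bench import env gives the robot as it stands.
- The arm moves only by the tool drive_tool, never from a script. Its arguments are lists of equal length, an entry for each row: "jaw": the opening, from 0 (shut) to 1 (fully open); "delta_pos": the shift along the world's x, y, z in cm, a list of three; "turn": the turn about the world's z in rad. In form: {"jaw": [jaw, ...], "delta_pos": [[x, y, z], ...], "turn": [turn, ...]}. A call has 1 to 5 rows; each row is the pose to reach, as a shift and turn from the pose commanded when the call began; what a row does not reach only later rows make up. A row lasts 1/8 s, in which the tool goes at most 62.5 mm and 10.7 degrees, less where a joint would pass 70% of its speed; a pose out of reach is approached as far as the arm can. A call with a gripper value outside its range is refused whole. The fingers move at their own pace and stop on an object; "force" is the grip in N (left out, the last holds). Time passes only in rows, so rows that repeat a pose let the fingers close. It gives the time, the measured TCP pose, the force, the opening and the grip force at its end, in the units of the state.
- env.get_obs(): the state, without advancing time (a new reading comes with each control period).
- env.grab_frame(name): name is "side" or "top" or "wrist"; returns a dict with "frame" (384x512x3 uint8, blue, green, red), "vertical_fov" (degrees; the focal length in pixels is half the picture's height over the tangent of half this angle, whatever the lens; pixels are square), "cx", "cy" (the principal point, pixels), "k1" (the pictures are not rectified: a ray, as slopes to the right and down, at radius r is drawn at 1 + k1 r^2 times it, then the intrinsics apply), "rvec" (rotation vector, rad) and "tvec" (3), from world to camera coordinates, as OpenCV has them. Camera axes: x right, y down, z forward; pixel columns grow to the right and rows downward; lengths in m; the calibration is good to about 2 mm. A picture is of the moment at which its call begins. There is no depth.
- env.finish_job(): hands the job in; it is judged then, once.
Trained networks look in a picture, given as the dict that the camera call returned (one of the last four; its "shot" number tells which), for a name from the list of things; names that differ only in an ending like _2 or _b are one class to them, and where a whole thing is asked for, a point or a joint stands for the part that bears it (a point fixed in the world has none). Each returns a list of dicts, best first, with "p" (0 to 1); they miss things now and then, are a little off and sometimes report something else, mostly with a low value. They report only what shows in the picture. A call takes as long as a camera call. They do not tell look-alikes from the thing itself.
- env.search_frame(name, picture): "xyz" ([x, y, z] in m, in world coordinates, good to about 4 mm: the middle of the surface that is visible of it).
The state is a dict: "clock": time; "qpos": joint angles; "joint_velocities": joint speeds; "joint_torque": joint torques, N m; "position": TCP position; "tool_rot": TCP orientation; "wrist_force": force on the tool from outside, world axes, zero at the start; "ft_torque": the same for the moment, N m; "gripper_width": opening from 0.0 (shut) to 1.0 (fully open); "gripper_force": force on a finger pad.
Only numpy, scipy, OpenCV 4.12 (cv2) and the standard library are available. Lean on these libraries where they do the work, as an engineer would, in place of code of your own. Each camera call takes 0.05 s, during which the arm holds its last target. There are 200 camera calls.

## Working session

There is one attempt and no reset: what is moved stays moved. The work goes in short steps, Python scripts to look and compute and a tool call to move; the robot and the scene stay as the last step left them, time stands still between calls to the robot, and variables do not carry over. Pictures are saved under pics/ and viewed, at most 14 in all, crops included, and the job is handed in when it is done.

Besides the shell and the picture viewer there is one more tool, called after "Emit:" as name([rows], argument=value, ...), one row to a line, values as JSON. drive_tool: Moves the arm, as the interface text tells. Its arguments: {"type":"object","properties":{"jaw":{"type":"array","items":{"type":"number"}},"delta_pos":{"type":"array","items":{"type":"array","items":{"type":"number"}}},"turn":{"type":"array","items":{"type":"number"}},"force":{"type":"number"}},"required":["jaw","delta_pos","turn"]}

```bash
mkdir -p pics; ls; cat > h.py <<'E'
import numpy as np, cv2
from bench import env
def cam(p):
    h=p["frame"].shape[0]; f=h/2/np.tan(np.radians(p["vertical_fov"])/2)
    K=np.array([[f,0,p["cx"]],[0,f,p["cy"]],[0,0,1.]]); return K,np.array([p["k1"],0,0,0,0.]),np.array(p["rvec"],float),np.array(p["tvec"],float)
def ray(p,uv,z):
    K,d,r,t=cam(p); n=cv2.undistortPoints(np.array(uv,float).reshape(-1,1,2),K,d).reshape(-1,2)
    R=cv2.Rodrigues(r)[0]; c=-R.T@t; D=np.c_[n,np.ones(len(n))]@R
    return c+D*((z-c[2])/D[:,2])[:,None]
def proj(p,X):
    K,d,r,t=cam(p); return cv2.projectPoints(np.array(X,float).reshape(-1,1,3),r,t,K,d)[0].reshape(-1,2)
E
python3 - <<'E'
from h import *
o=env.get_obs(); print(o["clock"],o["position"],o["tool_rot"],o["wrist_force"],env.hold_point_z)
P={n:env.grab_frame(n) for n in("top","side")}
for n,p in P.items():
    cv2.imwrite(f"pics/{n}0.png",p["frame"])
    for t in "rack_grey rack_green jar_red jar_blue vial_white vial_black tag_red tag_blue tag_white tag_black".split():
        for d in env.search_frame(t,p)[:4]: print(n,t,round(d["p"],2),np.round(d["xyz"],3),np.round(proj(p,d["xyz"])[0]))
print(env.get_obs()["clock"])
E
```

```text
pics
0.0 [0.22060116 0.6105794  0.21749948] [[-9.40509468e-01  3.39766385e-01 -8.62095731e-04]
 [ 3.39767479e-01  9.40506430e-01 -2.39079118e-03]
 [-1.50389789e-06 -2.54147383e-03 -9.99996770e-01]] [ 0.32618358 -1.35774819  0.23256571] 0.0188
top rack_grey 0.86 [ 0.463 -0.033  0.014] [314. 206.]
top rack_green 0.78 [0.464 0.265 0.014] [182. 219.]
top jar_red 0.64 [ 0.474 -0.06   0.072] [330. 194.]
top jar_blue 0.83 [0.477 0.053 0.075] [277. 198.]
top jar_blue 0.45 [0.463 0.262 0.014] [183. 219.]
top vial_white 0.65 [ 0.464 -0.031  0.016] [313. 206.]
top vial_white 0.47 [ 0.475 -0.003  0.057] [302. 198.]
top vial_black 0.73 [0.585 0.081 0.05 ] [258. 155.]
top vial_black 0.56 [ 0.585 -0.143  0.047] [357. 146.]
top vial_black 0.5 [ 0.472 -0.115  0.057] [354. 194.]
top tag_red 0.61 [ 0.438 -0.06   0.016] [328. 215.]
top tag_blue 0.66 [0.442 0.052 0.016] [278. 219.]
top tag_black 0.63 [ 0.437 -0.119  0.014] [353. 213.]
side rack_grey 0.89 [ 0.458 -0.091  0.01 ] [280. 248.]
side rack_green 0.92 [0.465 0.244 0.009] [213. 175.]
side rack_green 0.64 [ 0.435 -0.067  0.017] [265. 244.]
side jar_red 0.72 [0.472 0.04  0.061] [254. 198.]
side jar_red 0.6 [ 0.472 -0.077  0.059] [282. 227.]
side jar_blue 0.57 [0.473 0.039 0.057] [254. 199.]
side vial_white 0.74 [ 0.438 -0.003  0.019] [251. 226.]
side vial_white 0.49 [ 0.476 -0.013  0.059] [267. 210.]
side vial_black 0.9 [ 0.471 -0.127  0.053] [295. 243.]
side vial_black 0.76 [0.584 0.076 0.042] [282. 181.]
side tag_red 0.55 [0.473 0.037 0.057] [255. 199.]
side tag_red 0.4 [ 0.431 -0.068  0.017] [264. 245.]
side tag_blue 0.46 [0.438 0.048 0.013] [240. 216.]
side tag_blue 0.44 [0.461 0.244 0.011] [212. 174.]
side tag_white 0.66 [ 0.475 -0.012  0.054] [266. 211.]
side tag_black 0.47 [ 0.432 -0.122  0.016] [278. 261.]
1.1
```

View pics/top0.png

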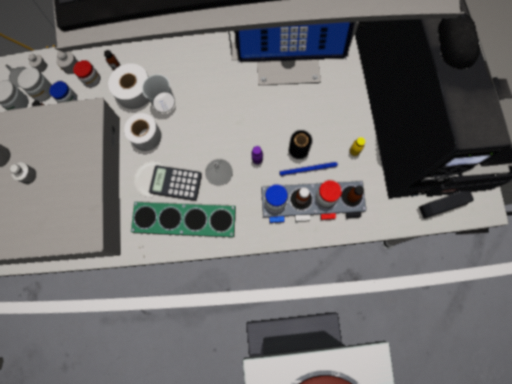

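View pics/side0.png

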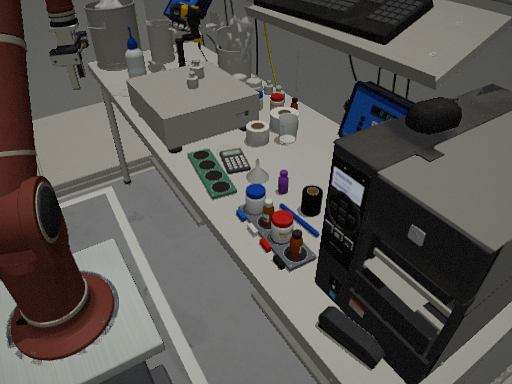

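The top view shows, on the grey rack from left to right: blue jar (276,197), white-cap vial (302,198), red jar (330,192) and black-cap vial (353,195). The purple (257,155) and yellow (358,146) vials stand behind the rack and are look-alikes. The black-capped vial behind the black tag (353,214) is the one meant. I'll enlarge that area and measure the pads and tags.

```bash
python3 - <<'E'
from h import *
p=env.grab_frame("top"); f=p["frame"]; cv2.imwrite("pics/crop1.png",cv2.resize(f[135:245,125:375],None,fx=3.2,fy=3.2,interpolation=cv2.INTER_CUBIC))
g=cv2.cvtColor(f,cv2.COLOR_BGR2GRAY)
def blob(c,mask):
    n,l,s,ce=cv2.connectedComponentsWithStats(mask.astype(np.uint8)); i=l[c[1],c[0]]; return ce[i],s[i]
uv=[]
for c in [(145,217),(170,218),(196,219),(221,220)]:
    ce,s=blob(c,g<45); uv.append(ce); print(c,ce,s)
X=ray(p,uv,.012); print(X)
def fit(X,ys):
    ys=np.array(ys);m=X.mean(0)[:2]; d=((X[:,:2]-m)*(ys-ys.mean())[:,None]).sum(0); th=np.arctan2(-d[0],d[1]); 
    return m-ys.mean()*np.array([-np.sin(th),np.cos(th)]),th
ys=[.087,.029,-.029,-.087]
c,th=fit(X,ys);print("green",c,th); print((np.linalg.norm(np.diff(X[:,:2],axis=0),axis=1)))
hsv=cv2.cvtColor(f,cv2.COLOR_BGR2HSV);b,gg,r=[f[...,i].astype(int) for i in range(3)]
for nm,m,cap in (("blue",b-r>60,(276,197)),("red",r-b>60,(330,192)),("blue",b-r>60,(277,220)),("red",r-b>60,(328,216))):
    ce,s=blob(cap,m); print(nm,ce,s,ray(p,[ce],.074 if cap[1]<200 else .016))
E
```

```text
(145, 217) [144.67465753 216.95205479] [135 208  20  19 292]
(170, 218) [169.54081633 218.02380952] [160 209  20  19 294]
(196, 219) [195.07241379 219.11724138] [186 210  19  19 290]
(221, 220) [220.76949153 220.13220339] [212 211  19  19 295]
[[0.47723574 0.35149449 0.012     ]
 [0.46921464 0.2944299  0.012     ]
 [0.46102891 0.23670067 0.012     ]
 [0.45299009 0.17923263 0.012     ]]
green [0.46511734 0.26546442] -0.13993340047809152
[0.05762557 0.05830669 0.05802756]
blue [276.0971867  194.68030691] [265 184  23  22 391] [[0.48402803 0.05351452 0.074     ]]
red [330.08040201 190.51256281] [319 180  23  22 398] [[ 0.4813219  -0.06110342  0.074     ]]
blue [276.57471264 218.66666667] [269 216  16   7  87] [[0.44298708 0.05495507 0.016     ]]
red [328.         215.90909091] [321 213  15   7  88] [[ 0.43724652 -0.06011538  0.016     ]]
```

View pics/crop1.png

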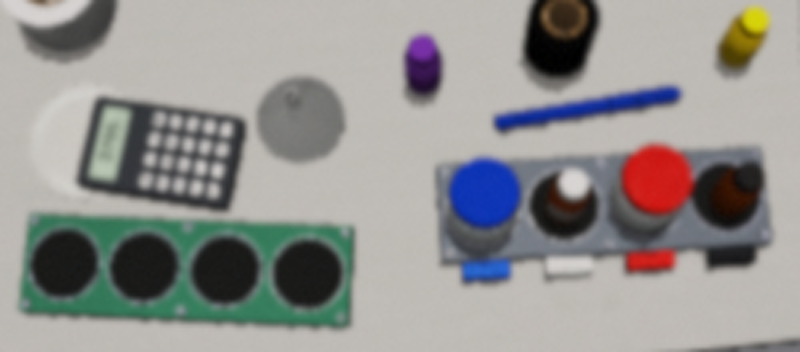

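Emit:
drive_tool([
  [3.5, -4, 0],
  [7, -8, 0],
  [10.5, -12, 0],
  [14, -16.5, 0],
  [18, -21, 0],
], jaw=[1, 1, 1, 1, 1], turn=[-0.18, -0.36, -0.54, -0.72, -0.9], force=15)

```text
clock: 1.78
position: [0.4016, 0.4003, 0.219]
tool_rot: [[-0.314, 0.949, 0.0], [0.949, 0.314, 0.001], [0.001, 0.0, -1.0]]
wrist_force: [0.5, -0.1, -0.5]
gripper_width: 0.998
gripper_force: 0.0
```

Emit:
drive_tool([
  [1.4, -5.8, 0],
  [2.8, -11.6, 0],
  [4.2, -17.4, 0],
  [5.6, -23.2, 0],
  [7, -29, 0],
], jaw=[1, 1, 1, 1, 1], turn=[-0.1, -0.2, -0.3, -0.375, -0.375])

```text
clock: 2.4
position: [0.4714, 0.1097, 0.219]
tool_rot: [[0.051, 0.999, 0.001], [0.999, -0.051, 0.0], [0.001, 0.001, -1.0]]
wrist_force: [1.5, -0.2, -1.0]
gripper_width: 1.0
gripper_force: 0.0
```

Emit:
drive_tool([
  [0.4, -5, 0],
  [0.8, -10, 0],
  [1, -14, 0],
  [1, -14, 0],
  [1, -14, 0],
], jaw=[1, 1, 1, 1, 1], turn=[0, 0, 0, 0, 0])

```text
clock: 3.02
position: [0.481, -0.0277, 0.2187]
tool_rot: [[0.05, 0.999, 0.0], [0.999, -0.05, 0.001], [0.001, -0.0, -1.0]]
wrist_force: [0.1, -0.1, 0.2]
gripper_width: 1.0
gripper_force: 0.0
```

```bash
python3 - <<'E'
from h import *
o=env.get_obs(); print(o["clock"],o["position"],o["tool_rot"],o["wrist_force"])
p=env.grab_frame("wrist"); cv2.imwrite("pics/w1.png",p["frame"])
R=cv2.Rodrigues(np.array(p["rvec"]))[0]; print(-R.T@p["tvec"],R)
for n,ys in (("jar_blue",0),("vial_white",0),("jar_red",0),("vial_black",0),("tag_blue",0),("tag_white",0),("tag_red",0),("tag_black",0)):
    for d in env.search_frame(n,p)[:2]: print(n,round(d["p"],2),np.round(d["xyz"],3),np.round(proj(p,d["xyz"])[0]))
E
```

```text
3.025 [ 0.48096695 -0.02770846  0.21866768] [[ 4.99902952e-02  9.98749704e-01  9.61471706e-06]
 [ 9.98749141e-01 -4.99902773e-02  1.06091048e-03]
 [ 1.06006467e-03 -4.34325375e-05 -9.99999437e-01]] [ 0.14112796 -0.06995531  0.23237074]
[0.48429023 0.05027902 0.38594791] [[ 9.98781717e-01 -4.93464452e-02  9.91921611e-05]
 [-4.73838027e-02 -9.58492298e-01  2.81153500e-01]
 [-1.37788508e-02 -2.80815675e-01 -9.59662805e-01]]
jar_blue 0.91 [0.484 0.051 0.073] [255. 110.]
vial_white 0.8 [ 0.485 -0.002  0.08 ] [258. 159.]
jar_red 0.95 [ 0.478 -0.057  0.075] [255. 204.]
vial_black 0.94 [ 0.478 -0.115  0.064] [257. 245.]
vial_black 0.86 [0.583 0.082 0.05 ] [341.  77.]
tag_blue 0.86 [0.444 0.056 0.014] [223. 107.]
tag_white 0.8 [ 0.439 -0.008  0.016] [224. 157.]
tag_red 0.5 [ 0.439 -0.059  0.017] [227. 193.]
tag_black 0.5 [ 0.433 -0.116  0.015] [225. 231.]
```

View pics/w1.png

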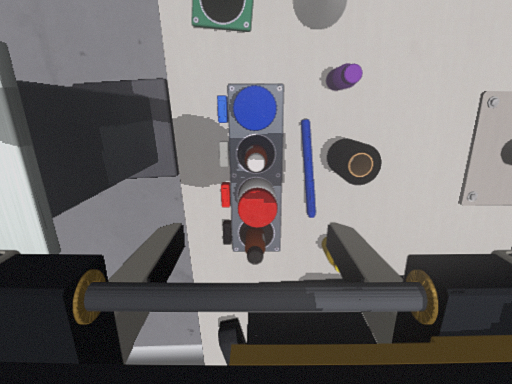

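The wrist view shows the row in order: blue cap (254,108), white (256,161), red (258,208), black (255,256). The purple vial stands off the rack at (346,76).

```bash
python3 - <<'E'
from h import *
p=env.grab_frame("wrist"); f=p["frame"].astype(int); b,g,r=f[...,0],f[...,1],f[...,2]
def blob(c,m):
    n,l,s,ce=cv2.connectedComponentsWithStats(m.astype(np.uint8)); i=l[c[1],c[0]]; return ce[i],s[i]
for nm,c,m,z in (("blue",(254,108),b-r>60,.074),("red",(258,208),r-b>80,.074),("white",(256,162),f.min(2)>120,.080),("tagb",(222,109),b-r>60,.016),("tagr",(226,195),r-b>80,.016)):
    ce,s=blob(c,m); print(nm,ce,s,ray(p,[ce],z).round(4))
print(ray(p,[(255,257)],.08))
E
```

```text
blue [254.3599209 106.8905735] [ 233   85   43   45 1517] [[0.4836 0.0529 0.074 ]]
red [256.92870201 208.43053016] [ 238  191   39   36 1094] [[ 0.4808 -0.063   0.074 ]]
white [255.51836735 162.10612245] [247 154  18  17 245] [[ 0.4819 -0.0061  0.08  ]]
tagb [221.9218107  107.91358025] [217  95  10  27 243] [[0.442  0.0543 0.016 ]]
tagr [225.16402116 194.79365079] [221 184   9  23 189] [[ 0.437  -0.0616  0.016 ]]
[[ 0.47545329 -0.12419393  0.08      ]]
```

```bash
python3 - <<'E'
from h import *
s=env.grab_frame("side");t=env.grab_frame("top")
print("bottom corner",ray(s,[(318,287),(383,365)],0))
for z in (0,.1,.2,.25,.3,.35): print(z,"top",ray(t,[(390,195),(386,193),(358,20)],z)[:,:2].round(3).tolist(),"side",ray(s,[(332,140)],z)[0,:2].round(3))
b=cv2.vconcat([cv2.resize(s["frame"][90:384,220:460],None,fx=2,fy=2)]); cv2.imwrite("pics/s2.png",b)
E
```

```text
bottom corner [[ 0.46807565 -0.21429449  0.        ]
 [ 0.45515367 -0.40805572  0.        ]]
0 top [[0.473, -0.215], [0.479, -0.207], [0.961, -0.227]] side [0.888 0.216]
0.1 top [[0.453, -0.178], [0.458, -0.171], [0.883, -0.188]] side [0.765 0.095]
0.2 top [[0.433, -0.141], [0.437, -0.135], [0.806, -0.15]] side [ 0.641 -0.026]
0.25 top [[0.423, -0.123], [0.427, -0.117], [0.768, -0.131]] side [ 0.58  -0.087]
0.3 top [[0.413, -0.104], [0.417, -0.099], [0.729, -0.112]] side [ 0.518 -0.147]
0.35 top [[0.403, -0.086], [0.406, -0.081], [0.691, -0.092]] side [ 0.456 -0.208]
```

View pics/s2.png

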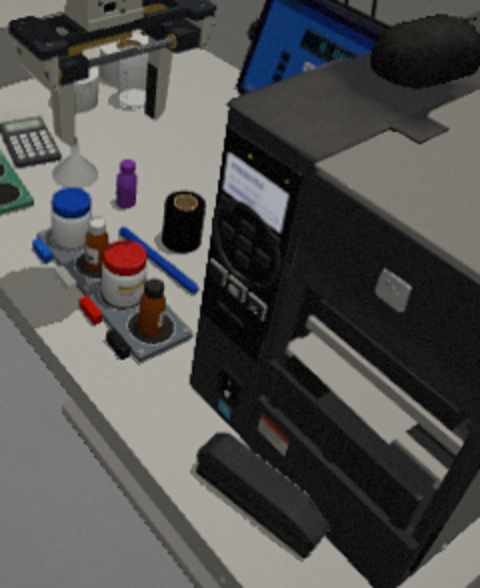

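Emit:
drive_tool([
  [-0.2, -5, 0],
  [-0.4, -9.5, 0],
  [-0.4, -9.5, -4],
  [-0.4, -9.5, -8],
  [-0.4, -9.5, -8],
], jaw=[1, 1, 1, 1, 1], turn=[0, 0, 0, 0, 0])

```text
clock: 4.25
position: [0.4748, -0.1232, 0.1366]
tool_rot: [[0.051, 0.999, -0.007], [0.999, -0.051, 0.001], [0.001, -0.007, -1.0]]
wrist_force: [-0.3, -0.2, 0.8]
gripper_width: 1.001
gripper_force: 0.0
```

```bash
python3 - <<'E'
from h import *
p=env.grab_frame("wrist"); cv2.imwrite("pics/w2.png",p["frame"]); o=env.get_obs();print(o["position"],o["tool_rot"])
print(proj(p,[o["position"],[.4765,-.122,.08],[.4765,-.122,.012]]))
E
```

```text
[ 0.47642887 -0.12369754  0.13829136] [[ 5.12081242e-02  9.98685506e-01 -2.23355284e-03]
 [ 9.98687975e-01 -5.12074664e-02  3.50743029e-04]
 [ 2.35907398e-04 -2.24858326e-03 -9.99997444e-01]]
[[258.44510729 235.57640936]
 [258.09568359 204.03216044]
 [257.86081931 183.6721664 ]]
```

View pics/w2.png

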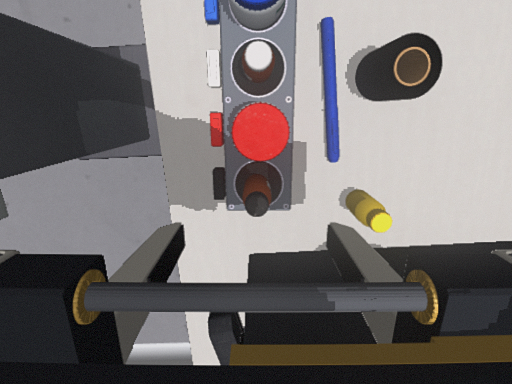

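The black cap is at (256,203) and the prediction was (258,204), so the tool is aligned and I can descend and grip.

Emit:
drive_tool([
  [0, 0.1, -3.5],
  [0, 0.1, -7],
  [0, 0.1, -10],
  [0, 0.1, -11],
  [0, 0.1, -11],
], jaw=[1, 1, 1, 1, 1], turn=[0, 0, 0, 0, 0])

```text
clock: 4.92
position: [0.4779, -0.1229, 0.0295]
tool_rot: [[0.051, 0.999, 0.002], [0.999, -0.051, -0.0], [-0.0, 0.002, -1.0]]
wrist_force: [-0.2, 0.1, -0.3]
gripper_width: 1.002
gripper_force: 0.0
```

Emit:
drive_tool([
  [0, 0, 0],
  [0, 0, 0],
  [0, 0, 0],
  [0, 0, 0],
  [0, 0, 0],
], jaw=[0.5, 0.4, 0.3, 0.2, 0.15], turn=[0, 0, 0, 0, 0], force=8)

```text
clock: 5.55
position: [0.4769, -0.1227, 0.0287]
tool_rot: [[0.051, 0.999, 0.0], [0.999, -0.051, 0.0], [0.0, 0.0, -1.0]]
wrist_force: [-0.3, 0.7, -0.6]
gripper_width: 0.508
gripper_force: 0.0
```

Emit:
drive_tool([
  [0, 0, 0],
  [0, 0, 0],
  [0, 0, 0],
  [0, 0, 0],
  [0, 0, 0],
], jaw=[0.1, 0.1, 0.1, 0.1, 0.1], turn=[0, 0, 0, 0, 0])

```text
clock: 6.18
position: [0.4769, -0.1227, 0.0286]
tool_rot: [[0.051, 0.999, -0.0], [0.999, -0.051, 0.0], [0.0, -0.0, -1.0]]
wrist_force: [0.9, 0.4, -0.7]
gripper_width: 0.293
gripper_force: 8.0
```

Emit:
drive_tool([
  [0, 0, 1.5],
  [0, 0, 4.5],
  [0, 0, 8],
  [0, 0, 10],
  [0, 0, 10],
], jaw=[0.1, 0.1, 0.1, 0.1, 0.1], turn=[0, 0, 0, 0, 0], force=12)

```text
clock: 6.8
position: [0.4781, -0.123, 0.1307]
tool_rot: [[0.051, 0.999, 0.004], [0.999, -0.051, -0.001], [-0.001, 0.005, -1.0]]
wrist_force: [0.2, 0.4, -0.2]
gripper_width: 0.29
gripper_force: 12.0
```

```bash
python3 - <<'E'
from h import *
s=env.grab_frame("side");t=env.grab_frame("top")
cv2.imwrite("pics/s3.png",cv2.resize(s["frame"][60:290,110:340],None,fx=2.6,fy=2.6))
print("bottom",ray(s,[(177,150),(262,115)],0),ray(t,[(120,255),(120,100)],0))
for z in (.04,.06,.08,.1,.12): print(z,"top",ray(t,[(104,255),(104,98)],z)[:,:2].round(3).tolist(),"side",ray(s,[(177,131),(260,95)],z)[:,:2].round(3).tolist())
E
```

```text
bottom [[0.43464237 0.43747393 0.        ]
 [0.79313833 0.49080231 0.        ]] [[0.39755066 0.41559963 0.        ]
 [0.78589134 0.4130033  0.        ]]
0.04 top [[0.396, 0.437], [0.774, 0.439]] side [[0.459, 0.483], [0.835, 0.568]]
0.06 top [[0.394, 0.429], [0.762, 0.431]] side [[0.447, 0.448], [0.81, 0.53]]
0.08 top [[0.391, 0.421], [0.751, 0.422]] side [[0.435, 0.413], [0.786, 0.493]]
0.1 top [[0.389, 0.412], [0.739, 0.414]] side [[0.423, 0.379], [0.761, 0.455]]
0.12 top [[0.387, 0.404], [0.728, 0.406]] side [[0.411, 0.344], [0.736, 0.418]]
```

View pics/s3.png

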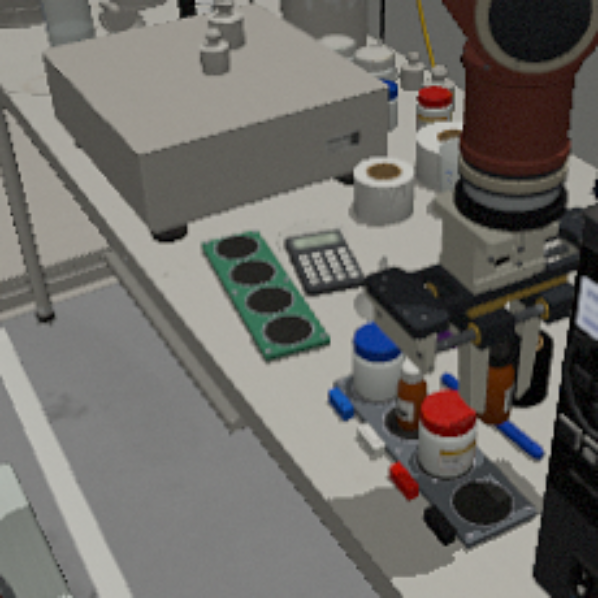

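Emit:
drive_tool([
  [0, 2, 0],
  [0, 6, 0],
  [0, 11, 0],
  [0, 16, 0],
  [0, 21, 0],
], jaw=[0.1, 0.1, 0.1, 0.1, 0.1], turn=[0, 0, 0, 0, 0])

```text
clock: 7.52
position: [0.476, 0.0887, 0.1276]
tool_rot: [[0.051, 0.999, -0.002], [0.999, -0.051, -0.001], [-0.001, -0.002, -1.0]]
wrist_force: [1.1, -0.2, 0.3]
gripper_width: 0.283
gripper_force: 12.0
```

Emit:
drive_tool([
  [0, 5, 0],
  [0, 10, 0],
  [0, 15, 0],
  [0, 20, 0],
  [0, 23.5, 0],
], jaw=[0.1, 0.1, 0.1, 0.1, 0.1], turn=[-0.03, -0.06, -0.09, -0.09, -0.09])

```text
clock: 8.15
position: [0.4753, 0.3248, 0.127]
tool_rot: [[0.138, 0.99, -0.003], [0.99, -0.138, -0.001], [-0.001, -0.003, -1.0]]
wrist_force: [0.3, 0.2, 0.2]
gripper_width: 0.29
gripper_force: 12.0
```

Emit:
drive_tool([
  [0, 1.8, 0],
  [0, 2.9, 0],
  [0, 2.9, 0],
  [0, 2.9, -3],
  [0, 2.9, -3],
], jaw=[0.1, 0.1, 0.1, 0.1, 0.1], turn=[0, 0, 0, 0, 0])

```text
clock: 8.78
position: [0.4758, 0.3485, 0.0971]
tool_rot: [[0.143, 0.99, -0.004], [0.99, -0.143, -0.004], [-0.004, -0.004, -1.0]]
wrist_force: [0.2, -0.1, -0.7]
gripper_width: 0.287
gripper_force: 12.0
```

```bash
python3 - <<'E'
from h import *
p=env.grab_frame("wrist"); cv2.imwrite("pics/w3.png",p["frame"]); o=env.get_obs();print(o["position"],o["tool_rot"],o["gripper_width"])
g=p["frame"].min(2)
X=np.array([[.4772,.3515,.012],[.4692,.2944,.012],[.4610,.2367,.012],[.4530,.1792,.012]]);print(proj(p,X))
E
```

```text
[0.47684275 0.34933718 0.09837573] [[ 0.14286931  0.98974031 -0.00157517]
 [ 0.98973947 -0.1428721  -0.00182972]
 [-0.002036   -0.0012976  -0.99999709]] 0.2903615800313753
[[257.02649813 191.85010345]
 [257.13680197 246.73789916]
 [257.1249506  295.75372799]
 [257.26201447 338.99991743]]
```

View pics/w3.png

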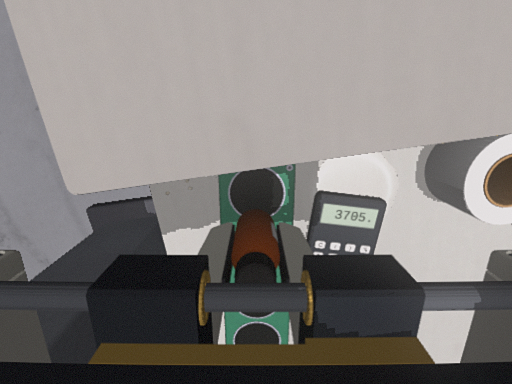

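The pad at (257,191) matches its projection (257,192), so I can lower and release the vial.

Emit:
drive_tool([
  [0, 0.1, -2.5],
  [0, 0.1, -5],
  [0, 0.1, -6.3],
  [0, 0.1, -6.9],
  [0, 0.1, -6.9],
], jaw=[0.1, 0.1, 0.1, 0.1, 0.1], turn=[0, 0, 0, 0, 0])

```text
clock: 9.45
position: [0.4774, 0.3523, 0.0301]
tool_rot: [[0.141, 0.99, 0.001], [0.99, -0.141, 0.0], [0.0, 0.001, -1.0]]
wrist_force: [0.1, -0.0, -0.8]
gripper_width: 0.286
gripper_force: 12.0
```

Emit:
drive_tool([
  [0, 0, 0],
  [0, 0, 0],
  [0, 0, 0],
  [0, 0, 0],
  [0, 0, 0],
], jaw=[0.1, 0.1, 0.35, 0.5, 0.6], turn=[0, 0, 0, 0, 0])

```text
clock: 10.07
position: [0.4769, 0.3523, 0.0297]
tool_rot: [[0.14, 0.99, -0.0], [0.99, -0.14, 0.0], [0.0, -0.0, -1.0]]
wrist_force: [0.1, -0.8, 0.2]
gripper_width: 0.514
gripper_force: 0.0
```

Emit:
drive_tool([
  [0, 0, 0],
  [0, 0, 0],
  [0, 0, 3],
  [0, 0, 8],
  [0, 0, 13],
], jaw=[0.8, 1, 1, 1, 1], turn=[0, 0, 0, 0, 0])

```text
clock: 10.7
position: [0.4766, 0.3521, 0.1608]
tool_rot: [[0.141, 0.99, -0.001], [0.99, -0.141, -0.001], [-0.001, -0.001, -1.0]]
wrist_force: [0.3, 0.5, 0.3]
gripper_width: 0.995
gripper_force: 0.0
```

Emit:
drive_tool([
  [0, -5, 0],
  [0, -10, 0],
  [0, -15, 0],
  [0, -20, 0],
  [0, -25, 0],
], jaw=[1, 1, 1, 1, 1], turn=[0, 0, 0, 0, 0])

```text
clock: 11.32
position: [0.4768, 0.1007, 0.1598]
tool_rot: [[0.14, 0.99, 0.001], [0.99, -0.14, 0.0], [0.0, 0.001, -1.0]]
wrist_force: [1.5, -0.5, -0.1]
gripper_width: 1.002
gripper_force: 0.0
```

Emit:
drive_tool([
  [0.1, -5, 0],
  [0.2, -10, 0],
  [0.4, -15, 0],
  [0.4, -16.5, 0],
  [0.4, -16.5, 0],
], jaw=[1, 1, 1, 1, 1], turn=[0.03, 0.06, 0.09, 0.09, 0.09])

```text
clock: 11.95
position: [0.4808, -0.063, 0.1597]
tool_rot: [[0.053, 0.999, -0.0], [0.999, -0.053, 0.0], [0.0, -0.0, -1.0]]
wrist_force: [-0.3, 0.5, -0.4]
gripper_width: 0.998
gripper_force: 0.0
```

Emit:
drive_tool([
  [0, 0, -4],
  [0, 0, -8],
  [0, 0, -11.5],
  [0, 0, -13.2],
  [0, 0, -13.2],
], jaw=[1, 1, 1, 1, 1], turn=[0, 0, 0, 0, 0])

```text
clock: 12.58
position: [0.4801, -0.06, 0.0264]
tool_rot: [[0.048, 0.999, -0.003], [0.999, -0.047, 0.002], [0.002, -0.003, -1.0]]
wrist_force: [0.4, -0.9, -0.2]
gripper_width: 1.0
gripper_force: 0.0
```

Emit:
drive_tool([
  [0, 0, 0],
  [0, 0, 0],
  [0, 0, 0],
  [0, 0, 0],
  [0, 0, 0],
], jaw=[0.5, 0.4, 0.4, 0.4, 0.4], turn=[0, 0, 0, 0, 0], force=15)

```text
clock: 13.2
position: [0.4811, -0.0628, 0.0278]
tool_rot: [[0.051, 0.999, 0.0], [0.999, -0.051, 0.0], [0.0, 0.0, -1.0]]
wrist_force: [-0.6, 0.0, 1.9]
gripper_width: 0.534
gripper_force: 15.0
```

Emit:
drive_tool([
  [0, 0, 0],
  [0, 0, 0],
  [0, 0, 0],
], jaw=[0.35, 0.35, 0.35], turn=[0, 0, 0])

```text
clock: 13.58
position: [0.4811, -0.0628, 0.0279]
tool_rot: [[0.051, 0.999, 0.0], [0.999, -0.051, 0.0], [0.0, 0.0, -1.0]]
wrist_force: [-0.0, 0.5, 3.8]
gripper_width: 0.531
gripper_force: 15.0
```

Emit:
drive_tool([
  [0, 0, 1.5],
  [0, 0, 4.5],
  [0, 0, 8],
  [0, 0, 10],
  [0, 0, 10],
], jaw=[0.35, 0.35, 0.35, 0.35, 0.35], turn=[0, 0, 0, 0, 0], force=20)

```text
clock: 14.2
position: [0.4817, -0.0628, 0.1292]
tool_rot: [[0.051, 0.999, 0.003], [0.999, -0.051, -0.0], [-0.0, 0.003, -1.0]]
wrist_force: [0.3, 0.1, -1.6]
gripper_width: 0.535
gripper_force: 20.0
```

Emit:
drive_tool([
  [0, 2, 0],
  [0, 6, 0],
  [0, 11, 0],
  [0, 16, 0],
  [0, 20.5, 0],
], jaw=[0.35, 0.35, 0.35, 0.35, 0.35], turn=[0, 0, 0, 0, 0])

```text
clock: 14.82
position: [0.4797, 0.1441, 0.1265]
tool_rot: [[0.05, 0.999, -0.002], [0.999, -0.05, -0.001], [-0.001, -0.002, -1.0]]
wrist_force: [-0.0, -0.2, -0.8]
gripper_width: 0.534
gripper_force: 20.0
```

Emit:
drive_tool([
  [-0.3, 5, 0],
  [-0.6, 10, 0],
  [-0.9, 13.5, 0],
  [-1.2, 15.2, 0],
  [-1.2, 15.2, 0],
], jaw=[0.35, 0.35, 0.35, 0.35, 0.35], turn=[-0.03, -0.06, -0.09, -0.09, -0.09])

```text
clock: 15.45
position: [0.468, 0.2945, 0.1267]
tool_rot: [[0.138, 0.99, -0.002], [0.99, -0.138, -0.001], [-0.001, -0.001, -1.0]]
wrist_force: [0.2, -0.1, -2.2]
gripper_width: 0.532
gripper_force: 20.0
```

Emit:
drive_tool([
  [0, 0, -3],
  [0, 0, -6],
  [0, 0, -6.5],
  [0, 0, -6.5],
  [0, 0, -6.5],
], jaw=[0.35, 0.35, 0.35, 0.35, 0.35], turn=[0, 0, 0, 0, 0])

```text
clock: 16.08
position: [0.47, 0.294, 0.0639]
tool_rot: [[0.141, 0.99, 0.002], [0.99, -0.141, 0.001], [0.001, 0.002, -1.0]]
wrist_force: [0.3, -0.2, -1.1]
gripper_width: 0.534
gripper_force: 20.0
```

```bash
python3 - <<'E'
from h import *
p=env.grab_frame("side"); q=env.grab_frame("wrist"); cv2.imwrite("pics/m1.png",cv2.resize(p["frame"][130:290,160:330],None,fx=3.5,fy=3.5))
print(env.get_obs()["position"])
for n in("vial_black","jar_red"):
  for c in (p,q): print(n,[(round(d["p"],2),np.round(d["xyz"],3)) for d in env.search_frame(n,c)[:3]])
E
```

```text
[0.46964096 0.29444473 0.06371879]
vial_black [(0.51, array([0.583, 0.074, 0.042]))]
vial_black [(0.69, array([0.477, 0.353, 0.086]))]
jar_red [(0.77, array([0.463, 0.274, 0.09 ]))]
jar_red [(0.81, array([0.469, 0.309, 0.108]))]
```

View pics/m1.png

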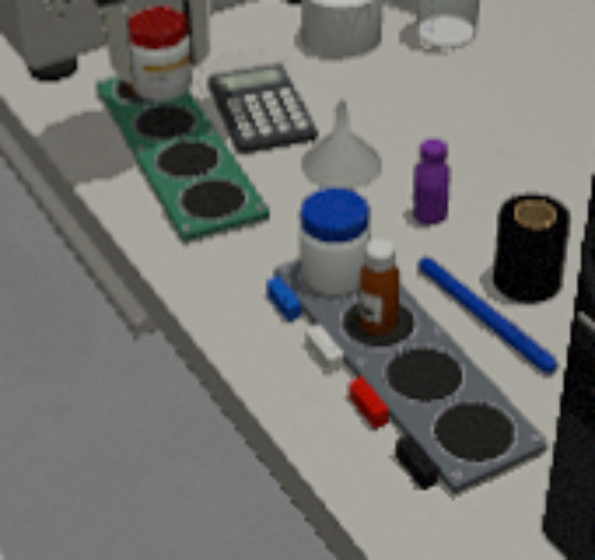

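Red jar (crop 160,55) is held upright over the second pad, and the black vial stands behind it at (.477,.353). Next I lower it, release it and go back for the white-cap vial at (.482,-.0055).

Emit:
drive_tool([
  [0, 0, -2],
  [0, 0, -3],
  [0, 0, -3.5],
  [0, 0, -3.5],
  [0, 0, -3.5],
], jaw=[0.35, 0.35, 0.35, 0.35, 0.35], turn=[0, 0, 0, 0, 0])

```text
clock: 17.0
position: [0.4692, 0.2944, 0.0278]
tool_rot: [[0.14, 0.99, 0.001], [0.99, -0.14, 0.0], [0.0, 0.001, -1.0]]
wrist_force: [-0.1, -0.3, -1.3]
gripper_width: 0.53
gripper_force: 20.0
```

Emit:
drive_tool([
  [0, 0, 0],
  [0, 0, 0],
  [0, 0, 0],
  [0, 0, 0],
  [0, 0, 0],
], jaw=[0.55, 0.7, 0.8, 0.9, 1], turn=[0, 0, 0, 0, 0])

```text
clock: 17.62
position: [0.4689, 0.2943, 0.0276]
tool_rot: [[0.141, 0.99, -0.0], [0.99, -0.141, 0.0], [0.0, -0.0, -1.0]]
wrist_force: [0.5, 0.4, -0.9]
gripper_width: 0.929
gripper_force: 0.0
```

Emit:
drive_tool([
  [0, 0, 0],
  [0, 0, 3],
  [0, 0, 8],
  [0, 0, 13],
  [0, -4, 13],
], jaw=[1, 1, 1, 1, 1], turn=[0, 0, 0, 0, 0])

```text
clock: 18.25
position: [0.4713, 0.2583, 0.1613]
tool_rot: [[0.134, 0.991, 0.008], [0.991, -0.134, 0.006], [0.007, 0.007, -1.0]]
wrist_force: [0.2, -0.8, -0.7]
gripper_width: 1.003
gripper_force: 0.0
```

Emit:
drive_tool([
  [0.2, -5, 0],
  [0.5, -10, 0],
  [0.8, -15, 0],
  [1.0, -20, 0],
  [1.2, -25, 0],
], jaw=[1, 1, 1, 1, 1], turn=[0, 0.03, 0.06, 0.09, 0.09])

```text
clock: 18.88
position: [0.4809, 0.0027, 0.1578]
tool_rot: [[0.051, 0.999, 0.0], [0.999, -0.051, 0.0], [0.0, 0.0, -1.0]]
wrist_force: [1.1, 1.0, -0.3]
gripper_width: 0.997
gripper_force: 0.0
```

Emit:
drive_tool([
  [0, -1, 0],
  [0, -1, 0],
  [0, -1, -4],
  [0, -1, -4],
  [0, -1, -4],
], jaw=[1, 1, 1, 1, 1], turn=[0, 0, 0, 0, 0])

```text
clock: 19.5
position: [0.4814, -0.0045, 0.1182]
tool_rot: [[0.049, 0.999, 0.0], [0.999, -0.049, 0.0], [0.0, 0.0, -1.0]]
wrist_force: [0.7, -0.6, -0.4]
gripper_width: 1.0
gripper_force: 0.0
```

```bash
python3 - <<'E'
from h import *
p=env.grab_frame("wrist"); o=env.get_obs(); print(o["position"],proj(p,[.482,-.0055,.08]))
f=p["frame"]; m=(f.min(2)>110).astype(np.uint8); n,l,s,ce=cv2.connectedComponentsWithStats(m)
for i in range(1,n):
    if 80<s[i][4]<1500 and 230<ce[i][0]<285: print(s[i],ce[i],ray(p,[ce[i]],.08))
t=env.grab_frame("top"); 
for c in(p,t):
  for n in("jar_red","vial_black"): print([(round(d["p"],2),np.round(d["xyz"],3)) for d in env.search_frame(n,c)[:3]])
cv2.imwrite("pics/w5.png",f)
E
```

```text
[ 0.48172003 -0.00482271  0.1185799 ] [[256.6515022  214.25226892]]
[]
[(0.74, array([ 0.579, -0.144,  0.047])), (0.74, array([0.583, 0.083, 0.051]))]
[(0.96, array([0.464, 0.284, 0.076])), (0.62, array([0.468, 0.078, 0.014]))]
[(0.64, array([0.585, 0.082, 0.046])), (0.59, array([0.474, 0.347, 0.06 ]))]
```

```bash
python3 - <<'E'
from h import *
t=env.grab_frame("top"); f=t["frame"].astype(int); m=(f[...,2]-f[...,0]>60).astype(np.uint8)
n,l,s,ce=cv2.connectedComponentsWithStats(m)
for i in range(1,n):
    if s[i][4]>60: print(s[i],ce[i],ray(t,[ce[i]],.074).round(4))
w=env.grab_frame("wrist")["frame"]
cv2.imwrite("pics/c3.png",np.hstack([cv2.resize(t["frame"][170:245,125:245],(400,250)),cv2.resize(w[120:300,170:350],(400,400))[:250]]))
E
```

```text
[ 0 33 32 17 67] [16.02985075 41.6119403 ] [[0.9576 0.6757 0.074 ]]
[ 73  60  19  18 264] [82.12121212 68.27651515] [[0.8435 0.4831 0.074 ]]
[ 303   81   86   72 3315] [346.9653092  115.85188537] [[ 0.6481 -0.1249  0.074 ]]
[ 295  153  125   78 5931] [359.5390322  189.25897825] [[ 0.4776 -0.1243  0.074 ]]
[151 202  24  23 426] [162.45305164 213.08920188] [[0.4688 0.2948 0.074 ]]
[ 296  223  103   24 1653] [342.68421053 235.23653962] [[ 0.3845 -0.0736  0.074 ]]
[ 432  237   80  147 8555] [478.64184687 307.84032729] [[ 0.2014 -0.3384  0.074 ]]
[ 139  254   88  130 7505] [180.98134577 323.09926716] [[0.243  0.2693 0.074 ]]
[  217   255   232   129 26127] [332.34561947 324.51873541] [[ 0.2106 -0.0283  0.074 ]]
```

View pics/c3.png

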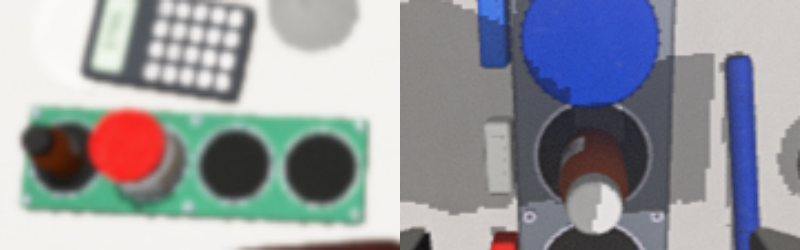

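Red is on its pad at (.4688,.2948), and the black vial stands upright on pad 1. The white cap is at wrist pixel (258,211) against a prediction of (257,214), so I descend.

Emit:
drive_tool([
  [0, 0, -3.5],
  [0, 0, -7],
  [0, 0, -9],
  [0, 0, -9],
  [0, 0, -9],
], jaw=[1, 1, 1, 1, 1], turn=[0, 0, 0, 0, 0])

```text
clock: 20.52
position: [0.4815, -0.0059, 0.0283]
tool_rot: [[0.051, 0.999, 0.001], [0.999, -0.051, -0.0], [-0.0, 0.001, -1.0]]
wrist_force: [1.1, -0.5, -0.2]
gripper_width: 1.002
gripper_force: 0.0
```

Emit:
drive_tool([
  [0, 0, 0],
  [0, 0, 0],
  [0, 0, 0],
  [0, 0, 0],
  [0, 0, 0],
], jaw=[0.5, 0.4, 0.3, 0.2, 0.15], turn=[0, 0, 0, 0, 0], force=8)

```text
clock: 21.15
position: [0.4809, -0.0057, 0.0277]
tool_rot: [[0.051, 0.999, -0.0], [0.999, -0.051, 0.0], [0.0, -0.0, -1.0]]
wrist_force: [0.0, 0.1, 0.1]
gripper_width: 0.51
gripper_force: 0.0
```

Emit:
drive_tool([
  [0, 0, 0],
  [0, 0, 0],
  [0, 0, 0],
  [0, 0, 0],
  [0, 0, 0],
], jaw=[0.1, 0.1, 0.1, 0.1, 0.1], turn=[0, 0, 0, 0, 0])

```text
clock: 21.78
position: [0.4808, -0.0057, 0.0276]
tool_rot: [[0.051, 0.999, -0.0], [0.999, -0.051, 0.0], [0.0, -0.0, -1.0]]
wrist_force: [-0.7, -1.0, -0.1]
gripper_width: 0.288
gripper_force: 8.0
```

Emit:
drive_tool([
  [0, 0, 1.5],
  [0, 0, 4.5],
  [0, 0, 8],
  [0, 0, 10],
  [0, 0, 10],
], jaw=[0.1, 0.1, 0.1, 0.1, 0.1], turn=[0, 0, 0, 0, 0], force=12)

```text
clock: 22.4
position: [0.4821, -0.0058, 0.1296]
tool_rot: [[0.051, 0.999, 0.004], [0.999, -0.051, 0.0], [0.001, 0.004, -1.0]]
wrist_force: [-0.3, 0.6, 0.0]
gripper_width: 0.295
gripper_force: 12.0
```

Emit:
drive_tool([
  [0, 2, 0],
  [-0.5, 6, 0],
  [-1, 11, 0],
  [-1.5, 16, 0],
  [-2, 20, 0],
], jaw=[0.1, 0.1, 0.1, 0.1, 0.1], turn=[0, -0.03, -0.06, -0.09, -0.09])

```text
clock: 23.02
position: [0.4597, 0.1964, 0.1267]
tool_rot: [[0.139, 0.99, -0.002], [0.99, -0.139, -0.0], [-0.001, -0.002, -1.0]]
wrist_force: [0.7, -0.5, -1.0]
gripper_width: 0.287
gripper_force: 12.0
```

Emit:
drive_tool([
  [0, 3, 0],
  [0, 4.2, 0],
  [0, 4.2, 0],
  [0, 4.2, -3],
  [0, 4.2, -5],
], jaw=[0.1, 0.1, 0.1, 0.1, 0.1], turn=[0, 0, 0, 0, 0])

```text
clock: 23.65
position: [0.4609, 0.2337, 0.0769]
tool_rot: [[0.144, 0.99, -0.001], [0.99, -0.144, -0.001], [-0.002, -0.0, -1.0]]
wrist_force: [-0.4, 0.0, -0.8]
gripper_width: 0.29
gripper_force: 12.0
```

Emit:
drive_tool([
  [0, 0, -2],
  [0, 0, -4],
  [0, 0, -4.9],
  [0, 0, -4.9],
  [0, 0, -4.9],
], jaw=[0.1, 0.1, 0.1, 0.1, 0.1], turn=[0, 0, 0, 0, 0])

```text
clock: 24.28
position: [0.4614, 0.2359, 0.0293]
tool_rot: [[0.141, 0.99, 0.001], [0.99, -0.141, 0.0], [0.0, 0.001, -1.0]]
wrist_force: [0.0, -0.4, -0.6]
gripper_width: 0.288
gripper_force: 12.0
```

Emit:
drive_tool([
  [0, 0, 0],
  [0, 0, 0],
  [0, 0, 0],
  [0, 0, 0],
  [0, 0, 0],
], jaw=[0.1, 0.1, 0.35, 0.5, 0.6], turn=[0, 0, 0, 0, 0])

```text
clock: 24.9
position: [0.4609, 0.2363, 0.0287]
tool_rot: [[0.14, 0.99, 0.0], [0.99, -0.14, 0.0], [0.0, 0.0, -1.0]]
wrist_force: [-0.6, -0.2, 0.1]
gripper_width: 0.513
gripper_force: 0.0
```

Emit:
drive_tool([
  [0, 0, 0],
  [0, 0, 0],
  [0, 0, 3],
  [0, 0, 8],
  [0, 0, 13],
], jaw=[0.8, 1, 1, 1, 1], turn=[0, 0, 0, 0, 0])

```text
clock: 25.52
position: [0.4605, 0.2361, 0.1598]
tool_rot: [[0.141, 0.99, -0.001], [0.99, -0.141, -0.001], [-0.001, -0.001, -1.0]]
wrist_force: [0.8, 0.7, -0.6]
gripper_width: 0.998
gripper_force: 0.0
```

Emit:
drive_tool([
  [0.7, -5, 0],
  [1.4, -10, 0],
  [2.1, -15, 0],
  [2.3, -18.3, 0],
  [2.3, -18.3, 0],
], jaw=[1, 1, 1, 1, 1], turn=[0.03, 0.06, 0.09, 0.09, 0.09])

```text
clock: 26.15
position: [0.4839, 0.05, 0.159]
tool_rot: [[0.058, 0.998, 0.0], [0.998, -0.058, -0.001], [-0.001, 0.001, -1.0]]
wrist_force: [0.1, 0.9, 0.0]
gripper_width: 0.996
gripper_force: 0.0
```

```bash
python3 - <<'E'
from h import *
def blobs(p,m,z,lo=200):
    n,l,s,ce=cv2.connectedComponentsWithStats(m.astype(np.uint8))
    for i in range(1,n):
        if s[i][4]>lo: print(s[i],ray(p,[ce[i]],z).round(4))
t=env.grab_frame("top");w=env.grab_frame("wrist");print(env.get_obs()["position"])
f=w["frame"].astype(int); blobs(w,f[...,0]-f[...,2]>60,.074)
f=t["frame"].astype(int);c=f[180:240,125:245];
m=np.zeros(f.shape[:2]);m[205:235,140:230]=(f.min(2)>110)[205:235,140:230]; blobs(t,m,.08,20)
m=(f[...,2]-f[...,0]>60); m[:, 250:]=0; blobs(t,m,.074)
cv2.imwrite("pics/c4.png",cv2.resize(t["frame"][170:245,125:245],(720,450)))
E
```

```text
[0.48375862 0.05396308 0.15856225]
[214 167  11  28 265] [[0.4504 0.0688 0.074 ]]
[ 232  172   48   47 1751] [[0.4837 0.0531 0.074 ]]
[308 191  14  92 773] [[0.54   0.0065 0.074 ]]
[161 205  69  30 590] [[0.4498 0.2142 0.08  ]]
[201 205  22   1  22] [[0.4744 0.1897 0.08  ]]
[178 230   6   5  21] [[0.4241 0.257  0.08  ]]
[140 233  36   2  51] [[0.4259 0.3121 0.08  ]]
[ 73  60  19  18 261] [[0.8437 0.4832 0.074 ]]
[151 202  24  23 424] [[0.4689 0.2946 0.074 ]]
[ 193  207   57  125 4130] [[0.3197 0.1674 0.074 ]]
[ 188  344   62   40 2131] [[0.1551 0.1964 0.074 ]]
```

View pics/c4.png

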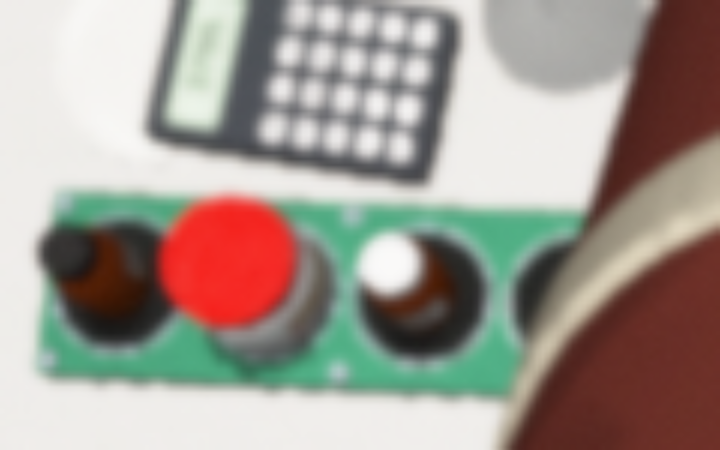

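Black (70,250), red (230,262) and white (390,263) all stand on their pads. The blue jar measures (.4837,.0531), right under the tool.

Emit:
drive_tool([
  [0, 0, -4],
  [0, 0, -8],
  [0, 0, -11.5],
  [0, 0, -13],
  [0, 0, -13],
], jaw=[1, 1, 1, 1, 1], turn=[0, 0, 0, 0, 0])

```text
clock: 26.88
position: [0.4836, 0.0543, 0.0281]
tool_rot: [[0.049, 0.999, -0.002], [0.999, -0.049, 0.0], [0.0, -0.002, -1.0]]
wrist_force: [-0.1, 0.8, 0.7]
gripper_width: 0.995
gripper_force: 0.0
```

Emit:
drive_tool([
  [0, 0, 0],
  [0, 0, 0],
  [0, 0, 0],
  [0, 0, 0],
  [0, 0, 0],
], jaw=[0.7, 0.5, 0.4, 0.4, 0.4], turn=[0, 0, 0, 0, 0], force=15)

```text
clock: 27.5
position: [0.484, 0.0533, 0.0288]
tool_rot: [[0.051, 0.999, 0.0], [0.999, -0.051, 0.0], [0.0, 0.0, -1.0]]
wrist_force: [0.2, -0.4, 2.5]
gripper_width: 0.539
gripper_force: 15.0
```

Emit:
drive_tool([
  [0, 0, 0],
  [0, 0, 0],
  [0, 0, 0],
], jaw=[0.35, 0.35, 0.35], turn=[0, 0, 0])

```text
clock: 27.88
position: [0.484, 0.0533, 0.0288]
tool_rot: [[0.051, 0.999, 0.0], [0.999, -0.051, 0.0], [0.0, 0.0, -1.0]]
wrist_force: [-0.1, 0.2, 3.6]
gripper_width: 0.535
gripper_force: 15.0
```

Emit:
drive_tool([
  [0, 0, 1.5],
  [0, 0, 4.5],
  [0, 0, 8],
  [0, 0, 10],
  [0, 0, 10],
], jaw=[0.35, 0.35, 0.35, 0.35, 0.35], turn=[0, 0, 0, 0, 0], force=20)

```text
clock: 28.5
position: [0.4847, 0.0534, 0.1302]
tool_rot: [[0.051, 0.999, 0.003], [0.999, -0.051, 0.001], [0.001, 0.003, -1.0]]
wrist_force: [0.5, -0.5, -0.9]
gripper_width: 0.536
gripper_force: 20.0
```

Target is (.453,.179), so the move is dx -3.1, dy +12.6.

Emit:
drive_tool([
  [-0.7, 2.5, 0],
  [-1.5, 6.5, 0],
  [-2.3, 10.5, 0],
  [-3.1, 12.6, 0],
  [-3.1, 12.6, 0],
], jaw=[0.35, 0.35, 0.35, 0.35, 0.35], turn=[0, -0.03, -0.06, -0.09, -0.09])

```text
clock: 29.12
position: [0.4512, 0.1809, 0.1274]
tool_rot: [[0.136, 0.991, -0.003], [0.991, -0.136, -0.001], [-0.001, -0.003, -1.0]]
wrist_force: [0.0, -1.3, -1.7]
gripper_width: 0.536
gripper_force: 20.0
```

Emit:
drive_tool([
  [0, 0, -3],
  [0, 0, -6],
  [0, 0, -8.5],
  [0, 0, -9.5],
  [0, 0, -10],
], jaw=[0.35, 0.35, 0.35, 0.35, 0.35], turn=[0, 0, 0, 0, 0])

```text
clock: 29.75
position: [0.4532, 0.1781, 0.0286]
tool_rot: [[0.142, 0.99, -0.0], [0.99, -0.142, -0.001], [-0.001, -0.0, -1.0]]
wrist_force: [-6.6, -2.8, 26.4]
gripper_width: 0.534
gripper_force: 20.0
```

Emit:
drive_tool([
  [0, 0, 0],
  [0, 0, 0],
  [0, 0, 0],
], jaw=[0.35, 0.35, 0.35], turn=[0, 0, 0])

```text
clock: 30.12
position: [0.4532, 0.1795, 0.029]
tool_rot: [[0.14, 0.99, 0.001], [0.99, -0.14, 0.0], [0.001, 0.001, -1.0]]
wrist_force: [1.1, 0.7, -1.3]
gripper_width: 0.535
gripper_force: 20.0
```

Emit:
drive_tool([
  [0, 0, 0],
  [0, 0, 0],
  [0, 0, 0],
  [0, 0, 0],
  [0, 0, 0],
], jaw=[0.55, 0.7, 0.8, 0.9, 1], turn=[0, 0, 0, 0, 0])

```text
clock: 30.75
position: [0.4529, 0.1793, 0.0286]
tool_rot: [[0.14, 0.99, -0.0], [0.99, -0.14, 0.0], [0.0, -0.0, -1.0]]
wrist_force: [-0.7, 0.6, 0.4]
gripper_width: 0.93
gripper_force: 0.0
```

Emit:
drive_tool([
  [0, 0, 0],
  [0, 0, 3],
  [0, 0, 8],
  [0, 0, 13],
  [0, -4, 15],
], jaw=[1, 1, 1, 1, 1], turn=[0, 0, 0, 0, 0])

```text
clock: 31.38
position: [0.4543, 0.1423, 0.181]
tool_rot: [[0.133, 0.991, 0.005], [0.991, -0.133, 0.003], [0.004, 0.004, -1.0]]
wrist_force: [0.5, -0.4, 0.6]
gripper_width: 1.0
gripper_force: 0.0
```

Emit:
drive_tool([
  [0, -5, 0],
  [0, -10, 0],
  [0, -15, 0],
  [0, -15, 0],
  [0, -15, 0],
], jaw=[1, 1, 1, 1, 1], turn=[0, 0, 0, 0, 0])

```text
clock: 32.0
position: [0.4527, -0.01, 0.1785]
tool_rot: [[0.14, 0.99, -0.001], [0.99, -0.14, 0.001], [0.001, -0.001, -1.0]]
wrist_force: [0.7, 0.8, -0.3]
gripper_width: 1.0
gripper_force: 0.0
```

```bash
python3 - <<'E'
from h import *
t=env.grab_frame("top");s=env.grab_frame("side");f=t["frame"].astype(int)
for m in (f[...,2]-f[...,0]>60,f[...,0]-f[...,2]>60):
    n,l,st,ce=cv2.connectedComponentsWithStats(m.astype(np.uint8))
    for i in range(1,n):
        if st[i][4]>200 and 130<ce[i][0]<240 and 180<ce[i][1]<240: print(st[i],ray(t,[ce[i]],.074).round(4))
cv2.imwrite("pics/c5.png",np.hstack([cv2.resize(t["frame"][170:245,125:245],(480,300)),cv2.resize(s["frame"][130:205,180:260],(320,300))]))
E
```

```text
[151 202  24  23 420] [[0.469  0.2947 0.074 ]]
[206 205  24  22 429] [[0.4532 0.1793 0.074 ]]
```

View pics/c5.png

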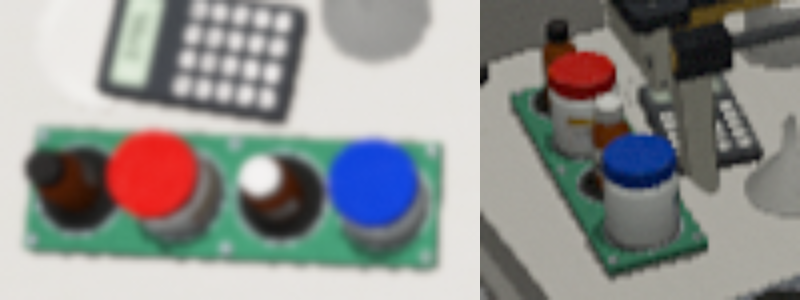

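All four samples stand upright and centred in the reversed order: black, red, white, blue. The blue jar measures (.4532,.1793) against its pad at (.4530,.1792).

```bash
python3 -c "
from bench import env; print(env.finish_job())"
```

```text
the job is handed in; nothing more can be done
None
```

The job is handed in: all four samples stand upright on the green rack in reverse order (black, red, white, blue from left to right), both jars measured within 1 mm of their pad centres and the vials checked by eye in the final picture, at about 32 s on the robot's clock; the hand-in returned no verdict.

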